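# Load the ultrasonic cleaner and set its timer

## Task

Clean the mesh filter in the ultrasonic cleaner: set the filter down upright on the floor of the tub without dropping it, then shut the clear lid fully, and after that turn the timer dial clockwise, click by click, to 35 minutes (the seventh click position after the zero mark, 5 minutes each) and let go of it. Leave everything else on the counter where it stands.

Things in the scene. Friction and masses are not known exactly. Their poses are not given: they have to be found in the camera images.
- cleaner: bench-top ultrasonic cleaner fixed to the counter, 150 mm (its x) by 250 mm (its y), 95 mm tall. Origin: centre of its underside; its -x side roughly faces the robot. Its +y part is an open square steel tub (138 x 138 mm inside, walls 6 mm, rim 95 mm above the counter); its -y part is a flat white deck, 95 mm high, with the timer dial
- tub_floor (a point): centre of the tub's floor, on its surface, 12 mm above the counter; axes as the cleaner
- lid_hinge (a point): middle of the hinge axis of the lid, at the tub's rear (+x) edge, 99 mm above the counter, along the cleaner's y; axes as the cleaner. The lid is a flat clear plate 6 mm thick, 146 mm wide, reaching 151 mm from the hinge, with a 50 mm wide tab to 165 mm; its mid-plane passes through the axis
- lid (a joint): lid angle, rad: 0 = shut flat over the tub, positive = raised, 1.57 = upright, stop at 1.8. A stiff hinge holds it where it is left (about 3 N at the edge moves it); pushed over from behind and then down from above, it shuts. Starts open at 1.45 to 1.75
- dial_grip (a point): point on the timer dial's vertical axis at grip height, 119 mm above the counter, 75 mm to the cleaner's -y side of its middle; axes as the cleaner (does not turn). The dial: a black disc 66 mm across with an upright grip bar across it, 60 mm long, 14 mm wide, from 13 to 37 mm above the deck; the bar's half with a white line on top is the pointer
- dial (a joint): dial angle, rad, growing clockwise seen from above; 0 (0 min): pointer towards the cleaner's -x, at the T-shaped tick. Twelve ticks and click positions 30 degrees (0.524 rad) = 5 min apart, 0 to 55 min, stops at both ends. Sprung clicks: about 0.13 N m takes it to the next; let go, it settles in the nearest. Starts at 10 to 25 min
- filter_mid (a point): centre, half-way up, of the steel mesh filter: an upright open-topped round basket, 57 mm across (61 mm over its rim wire, 54 mm at the foot), 72 mm tall, 105 to 210 g, origin 36 mm above its underside
- bowl: bystander: white ceramic small bowl upside down, foot up, 96 mm across, 56 mm tall; origin at the centre of its underside
- container: bystander: closed square clear plastic container, 74 x 74 mm, 136 mm tall, grey lid; origin at the centre of its underside
- mug: bystander: mug, 66 mm across, 90 mm tall, handle on one side (its +y); origin at the centre of its underside
- jar: bystander: squat glass jar with steel cap, 68 mm across, 100 mm tall; origin at the centre of its underside
- tin: bystander: round metal canister with wooden lid, 74 mm across, 100 mm tall; origin at the centre of its underside
- dispenser: bystander: stainless steel soap dispenser with press pump, 64 mm across, 141 mm tall, beside the dial end of the cleaner; spout 45 mm long towards its own -x at 132 mm height; origin at the centre of its underside
- scraper: bystander: orange scraper lying flat behind the cleaner, about 150 mm long along its x (from -95 to +58 mm), 75 mm wide, 15 mm high; origin at the centre of its underside
Things that resemble listed ones, but are neither listed nor needed, are in the scene too. Leave any red or yellow look-alike of the part that bears filter_mid alone.

How it is judged:
On the way, in this order (a step that is already met when the one before it is completed fails the run):
1. the filter stands upright on the tub floor, released, lid still open (x of filter_mid in the frame of tub_floor between -0.05 and 0.05 m and y of filter_mid in the frame of tub_floor between -0.05 and 0.05 m and z of filter_mid in the frame of tub_floor between 0.03 and 0.042 m and angle between filter_mid's own z axis and vertical below 0.15 rad and contact force between the fingers and filter below 0.05 N and value of joint lid above 0.3 rad), for 0.2 s.
2. the lid is shut with the filter inside (x of filter_mid in the frame of tub_floor between -0.05 and 0.05 m and y of filter_mid in the frame of tub_floor between -0.05 and 0.05 m and z of filter_mid in the frame of tub_floor between 0.03 and 0.042 m and angle between filter_mid's own z axis and vertical below 0.15 rad and value of joint lid below 0.06 rad), for 0.2 s.
3. the dial is in its seventh click position (value of joint dial between 3.53519 and 3.79519 rad and velocity of joint dial between -0.2 and 0.2 rad/s and value of joint lid below 0.06 rad), for 0.3 s.
At the end, for the whole second after the job is handed in: The filter stands upright (within 0.15 rad) and at rest on the tub floor, its axis within 50 mm of the tub's centre along each side, the lid is shut (within 0.06 rad) and the dial rests at 35 min, its seventh click (3.665 rad, within 0.13 rad); no bystander moved by more than 30 mm or tipped (all of step 3 and x of filter_mid in the frame of tub_floor between -0.05 and 0.05 m and y of filter_mid in the frame of tub_floor between -0.05 and 0.05 m and z of filter_mid in the frame of tub_floor between 0.03 and 0.042 m and angle between filter_mid's own z axis and vertical below 0.15 rad and linear speed of filter below 0.02 m/s); the robot touches nothing.
It fails at once if a bystander is shifted by more than 30 mm or tipped (distance of any of bowl, container, mug, jar, tin, dispenser, scraper from where it was at the start of the episode above 0.03 m or angle between any of bowl, container, mug, jar, tin, dispenser, scraper's own z axis and vertical above 0.4 rad).
It fails at once if the filter is dropped (falls faster than 0.6 m/s with no finger on it) (linear speed of filter above 0.6 m/s and contact force between the fingers and filter below 0.02 N).
It also fails if it takes over 72 s, if anything falls off the work surface, if the arm or the gripper's body presses on something with over 40 N, if the wrist force passes 120 N, or if a joint passes its speed limit or range.

## Robot

A 7-joint arm with a two-finger parallel gripper is mounted at the origin on the work surface. World frame = base frame: x ahead of the robot, y to its left, z up, the work surface at z = 0. Lengths are in m, angles in rad, forces in N, time in s.
With the tool pointing down it reaches from about 0.4 to 0.9 m from the base axis. Payload 5.6 kg.
Tool frame: the origin (TCP) lies at the very end of the fingers, on their centre line; the grasp point (between the pads) lies 19 mm behind it (manip.hold_point_z is the distance from the TCP to the grasp point, in m); z points along the fingers, y is the line along which they close (so a half turn about z gives the same grasp; the last joint's range is limited). The gripper opens to 92 mm and grips with 3 to 60 N. Pads are 20 mm wide; open, the fingers measure 128 mm over their backs; the gripper's body (75 mm by 189 mm) begins 69 mm behind the grasp point.
Start: joints at [-1.293, 0.468, -0.012, 1.603, 0.006, 1.071, -0.056], TCP at [0.205, 0.617, 0.215] pointing down, gripper open.
Joint ranges: [-2.53, 2.53], [-0.31, 2.02], [-1.57, 1.55], [0.28, 2.44], [-1.29, 4.43], [0.15, 1.84], [-2.92, 2.92]. Speed limits (rad/s): [2.57, 2.57, 3.14, 3.14, 3.14, 3.14, 3.14].

## Interface

Orientations are given as [roll, pitch, yaw] about the fixed x, y, z axes, in that order (R = Rz(yaw) Ry(pitch) Rx(roll)).
In Python, from bench import manip, camera, sign_off, find_in, regions_of gives the robot as it stands.
- The arm moves only by the tool send_rows, never from a script. Its arguments are lists of equal length, an entry for each row: "twist": the turn, a rotation vector about the tool's x, y, z in degrees, a list of three; "xyz": the shift along the tool's x, y, z in m, a list of three; "grip": the finger opening in m, from 0 to 0.0919. A call has 1 to 20 rows; each row is the pose to reach, as a shift and turn from the pose commanded when the call began, along the tool's axes at that moment; what a row does not reach only later rows make up. A row lasts 1/12 s, in which the tool goes at most 41.7 mm and 7.16 degrees, less where a joint would pass 70% of its speed; a pose out of reach is approached as far as the arm can. A call with a gripper value outside its range is refused whole. The fingers move at their own pace and stop on an object; "newtons" is the grip in N (left out, the last holds). Time passes only in rows, so rows that repeat a pose let the fingers close. It gives the time, the measured TCP pose, the force, the opening and the grip force at its end, in the units of the state.
- manip.state(): the state, without advancing time (a new reading comes with each control period).
- camera(name): name is "scene" or "top" or "wrist"; returns a dict with "image" (400x640x3 uint8, red, green, blue), "K" (3x3 intrinsics, pixels), "rvec" (rotation vector, rad) and "tvec" (3), from world to camera coordinates, as OpenCV has them. Camera axes: x right, y down, z forward; pixel columns grow to the right and rows downward; lengths in m; the calibration is good to about 2 mm. A picture is of the moment at which its call begins. There is no depth.
- sign_off(): hands the job in; it is judged then, once.
Trained networks look in the newest picture that a camera, given by its name, has taken for a name from the list of things; names that differ only in an ending like _2 or _b are one class to them, and where a whole thing is asked for, a point or a joint stands for the part that bears it (a point fixed in the world has none). Each returns a list of dicts, best first, with "confidence" (0 to 1); they miss things now and then, are a little off and sometimes report something else, mostly with a low value. They report only what shows in the picture. A call takes as long as a camera call. They do not tell look-alikes from the thing itself.
- find_in(camera, label): "location" ([column, row] in pixels, amid what is visible of it).
- regions_of(camera, label): "mask" (400x640 bool, what is visible of it) and "location" ([column, row] in pixels, amid what is visible of it).
The state is a dict: "time_s": time; "q": joint angles; "dq": joint speeds; "joint_torque": joint torques, N m; "position": TCP position; "orientation": TCP orientation; "wrist_force": force on the tool from outside, world axes, zero at the start; "wrist_torque": the same for the moment, N m; "finger_gap": finger opening in m; "finger_force": force on a finger pad.
Only numpy, scipy, OpenCV 4.12 (cv2) and the standard library are available. Lean on these libraries where they do the work, as an engineer would, in place of code of your own. Each camera call takes 0.05 s, during which the arm holds its last target. There are 200 camera calls.

## Working session

There is one attempt and no reset: what is moved stays moved. The work goes in short steps, Python scripts to look and compute and a tool call to move; the robot and the scene stay as the last step left them, time stands still between calls to the robot, and variables do not carry over. Pictures are saved under pics/ and viewed, at most 11 in all, crops included, and the job is handed in when it is done.

Besides the shell and the picture viewer there is one more tool, called after "Emit:" as name(argument=value, ...), one argument or row to a line, values as JSON. send_rows: Moves the arm, as the interface text tells. Its arguments: {"type":"object","properties":{"twist":{"type":"array"},"xyz":{"type":"array"},"grip":{"type":"array"},"newtons":{"type":"number"}},"required":["twist","xyz","grip"]}

```bash
mkdir -p pics; ls; cat > h.py <<'E'
import numpy as np, cv2
from bench import manip, camera, sign_off, find_in, regions_of
def cam(n,save=None):
    c=camera(n)
    if save: cv2.imwrite('pics/'+save,c['image'][:,:,::-1])
    c['R']=cv2.Rodrigues(np.array(c['rvec'],float))[0]; c['t']=np.array(c['tvec'],float).ravel(); return c
def ray(c,px,z):
    d=c['R'].T@np.linalg.inv(c['K'])@np.array([px[0],px[1],1.]); o=-c['R'].T@c['t']
    return o+d*(z-o[2])/d[2]
def proj(c,p):
    q=c['K']@(c['R']@np.array(p,float)+c['t']); return q[:2]/q[2]
E
cat > a.py <<'E'
from h import *
s=manip.state(); print(s['time_s'],s['position'],s['orientation'],s['finger_gap'])
for n in ('top','scene'):
    c=cam(n,n+'0.png'); print(n,'cam at',(-c['R'].T@c['t']).round(3))
    for l,z in [('cleaner',.095),('lid',.15),('dial',.132),('filter_mid',.036),('bowl',.03),('container',.07),('mug',.045),('jar',.05),('tin',.05),('dispenser',.07),('scraper',.01)]:
        for d in find_in(n,l)[:4]: print(l,np.round(d['location']),round(d['confidence'],2),ray(c,d['location'],z).round(3))
E
python3 a.py; python3 -c "
import cv2,numpy as np
for n in('top','scene'):cv2.imwrite(f'pics/{n}0b.png',cv2.resize(cv2.imread(f'pics/{n}0.png'),(800,500)))"
```

```text
pics
0.0 [0.20486588 0.61626959 0.21363861] [-3.13985402e+00  1.54423625e-04  2.82070980e+00] 0.09197953815391986
top cam at [ 0.25  -0.05   1.253]
cleaner [252. 195.] 0.71 [0.525 0.146 0.095]
lid [239. 162.] 0.85 [0.608 0.181 0.15 ]
dial [287. 194.] 0.61 [0.522 0.041 0.132]
dial [391. 234.] 0.41 [ 0.407 -0.254  0.132]
filter_mid [430. 266.] 0.8 [ 0.326 -0.386  0.036]
filter_mid [466. 215.] 0.76 [ 0.482 -0.505  0.036]
filter_mid [460. 256.] 0.66 [ 0.355 -0.478  0.036]
filter_mid [430. 230.] 0.55 [ 0.435 -0.392  0.036]
bowl [187. 233.] 0.76 [0.419 0.352 0.03 ]
container [180. 181.] 0.69 [0.574 0.375 0.07 ]
container [255. 192.] 0.54 [0.542 0.144 0.07 ]
mug [394. 229.] 0.82 [ 0.435 -0.281  0.045]
jar [386. 189.] 0.96 [ 0.56 -0.26  0.05]
jar [256. 193.] 0.4 [0.544 0.143 0.05 ]
tin [431. 182.] 0.96 [ 0.582 -0.399  0.05 ]
dispenser [328. 208.] 0.75 [ 0.494 -0.081  0.07 ]
scene cam at [1.199 0.594 1.155]
cleaner [366. 252.] 0.86 [0.549 0.136 0.095]
lid [364. 251.] 0.8 [0.582 0.154 0.15 ]
lid [365. 254.] 0.55 [0.59  0.161 0.15 ]
dial [340. 224.] 0.76 [0.546 0.036 0.132]
filter_mid [267. 160.] 0.92 [ 0.434 -0.401  0.036]
filter_mid [292. 146.] 0.81 [ 0.327 -0.388  0.036]
filter_mid [265. 135.] 0.81 [ 0.347 -0.509  0.036]
filter_mid [340. 226.] 0.7 [ 0.491 -0.011  0.036]
bowl [452. 285.] 0.58 [0.435 0.355 0.03 ]
container [425. 311.] 0.64 [0.576 0.353 0.07 ]
container [452. 285.] 0.34 [0.462 0.363 0.07 ]
mug [288. 175.] 0.85 [ 0.444 -0.283  0.045]
jar [267. 199.] 0.87 [ 0.572 -0.252  0.05 ]
tin [364. 256.] 0.46 [0.535 0.122 0.05 ]
tin [454. 287.] 0.18 [0.45  0.367 0.05 ]
dispenser [323. 207.] 0.95 [ 0.488 -0.081  0.07 ]
scraper [349. 304.] 0.58 [0.663 0.178 0.01 ]
```

View pics/top0b.png

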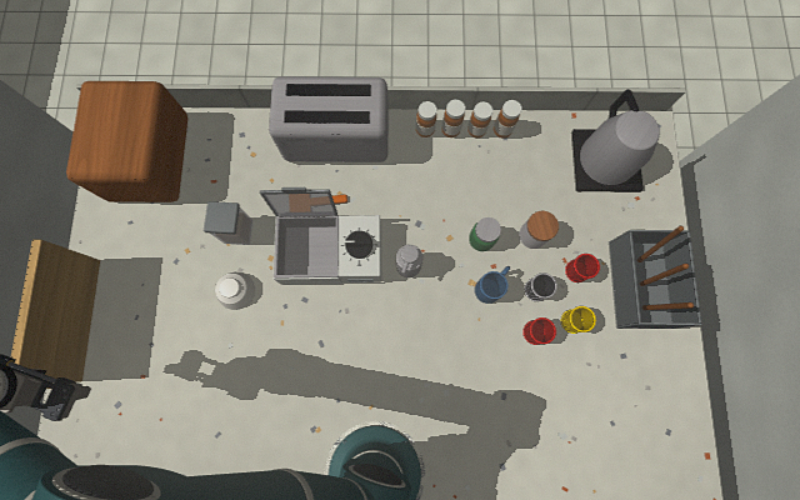

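View pics/scene0b.png

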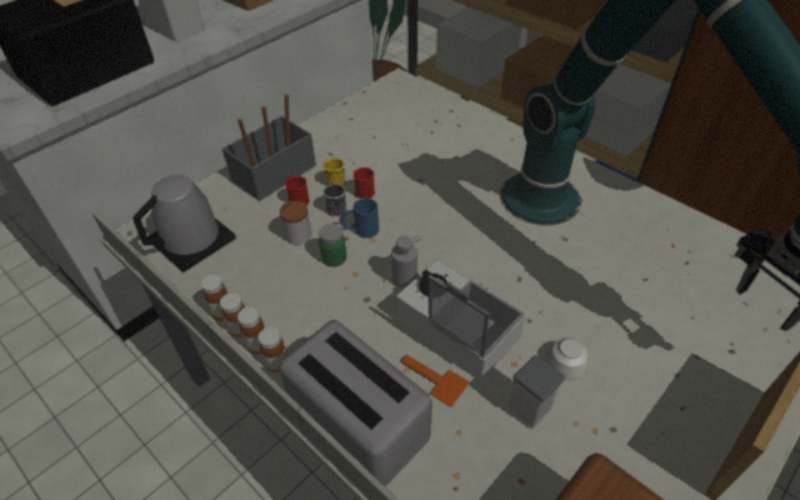

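Top view: the steel filter is the dark/grey basket at about (433,230) in 640-px coordinates, which is roughly (0.435, -0.392). Red look-alikes are at (432,265) and (466,214), and a yellow one at (463,256). The cleaner sits at columns 220–304, rows 172–225 with the lid open at the rear. I'll move above the cleaner first for a near look.

Emit:
send_rows(
  twist=[
    [0, 0, 57],
    [0, 0, 57],
    [0, 0, 57],
    [0, 0, 57],
    [0, 0, 57],
    [0, 0, 57],
    [0, 0, 57],
    [0, 0, 57],
    [0, 0, 57],
    [0, 0, 57],
    [0, 0, 57],
    [0, 0, 57],
    [0, 0, 57],
    [0, 0, 57],
    [0, 0, 57],
    [0, 0, 57],
  ],
  xyz=[
    [-0.39, -0.393, -0.185],
    [-0.39, -0.393, -0.185],
    [-0.39, -0.393, -0.185],
    [-0.39, -0.393, -0.185],
    [-0.39, -0.393, -0.185],
    [-0.39, -0.393, -0.185],
    [-0.39, -0.393, -0.185],
    [-0.39, -0.393, -0.185],
    [-0.39, -0.393, -0.185],
    [-0.39, -0.393, -0.185],
    [-0.39, -0.393, -0.185],
    [-0.39, -0.393, -0.185],
    [-0.39, -0.393, -0.185],
    [-0.39, -0.393, -0.185],
    [-0.39, -0.393, -0.185],
    [-0.39, -0.393, -0.185],
  ],
  grip=[0.09, 0.09, 0.09, 0.09, 0.09, 0.09, 0.09, 0.09, 0.09, 0.09, 0.09, 0.09, 0.09, 0.09, 0.09, 0.09],
)

```text
time_s: 2.53
position: [0.4521, 0.1189, 0.4006]
orientation: [3.139, -0.001, 1.821]
wrist_force: [-0.2, -0.4, -0.5]
finger_gap: 0.0902
finger_force: 0.0
```

```bash
python3 - <<'E'
from h import *
s=manip.state(); print(s['time_s'],s['position'],s['orientation'],s['q'])
c=cam('wrist','w1.png'); print((-c['R'].T@c['t']).round(3), c['R'].round(2), c['K'][0])
for l,z in [('cleaner',.095),('lid',.15),('dial',.132)]:
    for d in find_in('wrist',l)[:2]: print(l,np.round(d['location']),round(d['confidence'],2),ray(c,d['location'],z).round(3))
E
```

```text
2.5333 [0.45209828 0.11893752 0.40058797] [ 3.13932141e+00 -9.86026406e-04  1.82079594e+00] [-0.83812609 -0.02465151  0.50684899  1.79682864  0.01141059  1.36398636
 -0.08372359]
[0.435 0.186 0.571] [[ 0.97  0.25  0.  ]
 [ 0.24 -0.94  0.25]
 [ 0.06 -0.24 -0.97]] [299.058551     0.         318.46976103]
cleaner [379. 174.] 0.81 [0.548 0.14  0.095]
cleaner [347. 227.] 0.21 [0.521 0.041 0.095]
lid [442. 169.] 0.81 [0.618 0.175 0.15 ]
lid [262. 352.] 0.25 [ 0.433 -0.188  0.15 ]
dial [348. 224.] 0.8 [0.515 0.058 0.132]
```

View pics/w1.png

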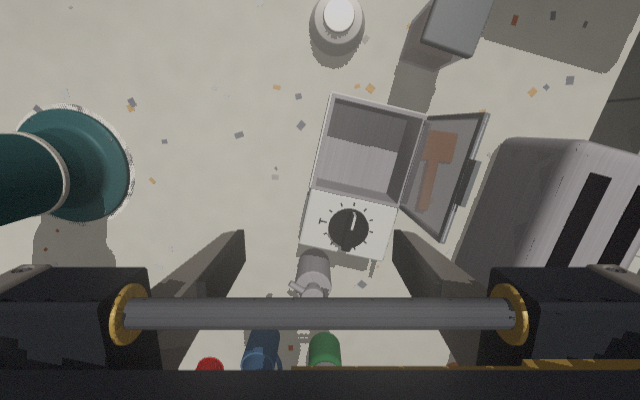

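Wrist view: tub outer rim corners are near (331,94) and (426,118), deck corners near (299,248) and (386,261). The dial is at (348,229), its T mark at (322,221) and the pointer end at (353,212), about 90° clockwise of T, so roughly 15 min. I'll fit the cleaner's pose and overlay it.

```bash
cat > fit.py <<'E'
from h import *
from scipy.optimize import least_squares
c=cam('wrist'); img=cv2.imread('pics/w1.png')
L=[((-75,125,95),(331,94)),((75,125,95),(426,118)),((75,-125,95),(386,261)),((-75,-125,95),(299,248)),((0,-75,108),(348,229))]
def W(p,l): 
    x,y,a=p; l=np.array(l)/1000.; return np.array([x+np.cos(a)*l[0]-np.sin(a)*l[1],y+np.sin(a)*l[0]+np.cos(a)*l[1],l[2]])
f=lambda p:np.concatenate([proj(c,W(p,l))-u for l,u in L])
r=least_squares(f,[.53,.12,0],loss='soft_l1'); p=r.x; print(p.round(4),np.degrees(p[2]).round(2)); print(f(p).reshape(-1,2).round(1))
def poly(pts,col): cv2.polylines(img,[np.array([proj(c,W(p,q))*8 for q in pts]).astype(np.int32)],True,col,1,cv2.LINE_AA,3)
poly([l for l,_ in L[:4]],(0,0,255)); poly([(-69,119,95),(69,119,95),(69,-19,95),(-69,-19,95)],(0,255,0)); poly([(-69,119,12),(69,119,12),(69,-19,12),(-69,-19,12)],(255,0,0))
poly([(33*np.cos(t),-75+33*np.sin(t),108) for t in np.linspace(0,6.2,40)],(0,255,255))
for th in (1.25,1.35,1.45,1.55): 
    C=lambda d,y:(75-d*np.cos(th),y+50,99+d*np.sin(th)); poly([C(0,-73),C(151,-73),C(151,73),C(0,73)],(255,0,255) if th!=1.45 else (0,140,255))
for u in ((353,212),(349,229)): 
    w=ray(c,u,.132); d=w[:2]-p[:2]; R=np.array([[np.cos(p[2]),np.sin(p[2])],[-np.sin(p[2]),np.cos(p[2])]]); print('ptr local',(R@d*1000).round(1))
cv2.imwrite('pics/fit.png',cv2.resize(img[70:280,240:520],(800,600),interpolation=cv2.INTER_CUBIC))
print('tub',W(p,(0,50,12)).round(4),'dial',W(p,(0,-75,119)).round(4)); np.save('p.npy',p)
E
python3 fit.py
```

```text
[0.5185 0.1198 0.0536] 3.07
[[-0.7  0.1]
 [ 0.6 -2.7]
 [-1.5  2.3]
 [ 0.  -1.2]
 [ 1.5  1.6]]
ptr local [ -5.8 -37.1]
ptr local [ -5.5 -64.9]
tub [0.5158 0.1698 0.012 ] dial [0.5225 0.045  0.119 ]
```

View pics/fit.png

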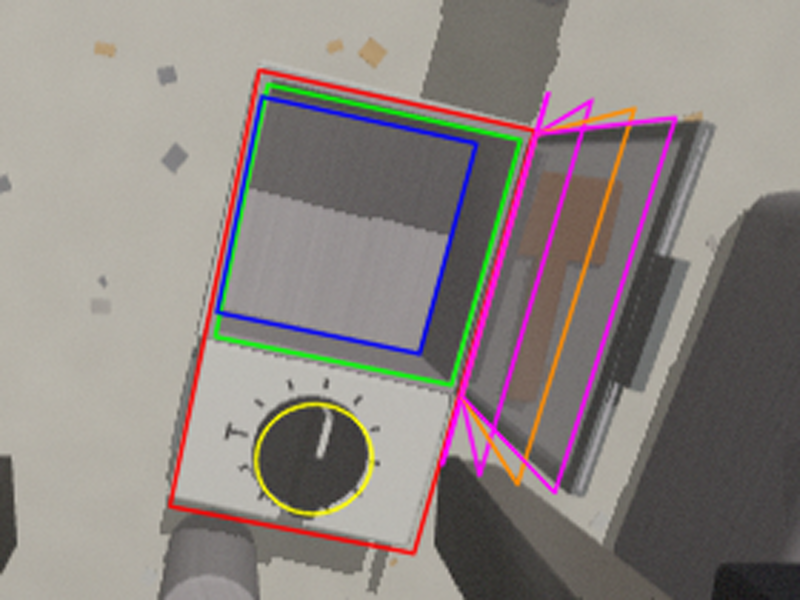

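The fit lies within about 2 mm. The lid is at about 1.7 rad. The pointer points to the cleaner's +y, i.e. 15 min, so four more clicks (120°) are needed. Next I'll go above the filter.

Emit:
send_rows(
  twist=[
    [0, 0, 64],
    [0, 0, 64],
    [0, 0, 64],
    [0, 0, 64],
    [0, 0, 64],
    [0, 0, 64],
    [0, 0, 64],
    [0, 0, 64],
    [0, 0, 64],
    [0, 0, 64],
    [0, 0, 64],
    [0, 0, 64],
    [0, 0, 64],
    [0, 0, 64],
    [0, 0, 64],
    [0, 0, 64],
  ],
  xyz=[
    [-0.49, -0.143, 0.1],
    [-0.49, -0.143, 0.1],
    [-0.49, -0.143, 0.1],
    [-0.49, -0.143, 0.1],
    [-0.49, -0.143, 0.1],
    [-0.49, -0.143, 0.1],
    [-0.49, -0.143, 0.1],
    [-0.49, -0.143, 0.1],
    [-0.49, -0.143, 0.1],
    [-0.49, -0.143, 0.1],
    [-0.49, -0.143, 0.1],
    [-0.49, -0.143, 0.1],
    [-0.49, -0.143, 0.1],
    [-0.49, -0.143, 0.1],
    [-0.49, -0.143, 0.1],
    [-0.49, -0.143, 0.1],
  ],
  grip=[0.085, 0.085, 0.085, 0.085, 0.085, 0.085, 0.085, 0.085, 0.085, 0.085, 0.085, 0.085, 0.085, 0.085, 0.085, 0.085],
)

```text
time_s: 4.12
position: [0.4372, -0.3877, 0.2991]
orientation: [-3.14, -0.0, 0.711]
wrist_force: [0.3, 0.1, -0.4]
finger_gap: 0.0848
finger_force: 0.0
```

```bash
cat > look.py <<'E'
from h import *
import sys
s=manip.state(); print(s['time_s'],s['position'].round(4),s['orientation'].round(4),s['q'].round(2))
c=cam('wrist',sys.argv[1])
for d in regions_of('wrist','filter_mid')[:5]:
    m=d['mask']; ys,xs=np.nonzero(m); e=cv2.minEnclosingCircle(np.c_[xs,ys].astype(np.float32))
    print('filter',np.round(d['location']),round(d['confidence'],2),ray(c,d['location'],.036).round(3),m.sum(),c['image'][m].mean(0).round(), xs.min(),xs.max(),ys.min(),ys.max())
for l,z in [('mug',.045),('tin',.05)]:
    for d in find_in('wrist',l)[:2]: print(l,np.round(d['location']),round(d['confidence'],2),ray(c,d['location'],z).round(3))
print('tcp px',proj(c,s['position']))
E
python3 look.py w2.png
```

```text
4.1167 [ 0.4372 -0.3877  0.2991] [-3.1403e+00 -5.0000e-04  7.1100e-01] [-0.06  0.38  0.95  1.72 -0.32  1.22  0.12]
filter [398. 205.] 0.98 [ 0.482 -0.506  0.036] 1959 [133.  65.  60.] 373 425 180 230
filter [269. 231.] 0.73 [ 0.324 -0.386  0.036] 1756 [119.  61.  56.] 249 293 207 257
filter [324. 185.] 0.66 [ 0.432 -0.402  0.036] 1741 [94. 91. 89.] 300 344 160 208
filter [330. 258.] 0.62 [ 0.351 -0.485  0.036] 1870 [145. 127.  58.] 310 353 230 284
mug [248. 127.] 0.97 [ 0.427 -0.268  0.045]
tin [394. 102.] 0.66 [ 0.58  -0.397  0.05 ]
tcp px [318.9470117  245.00381816]
```

View pics/w2.png

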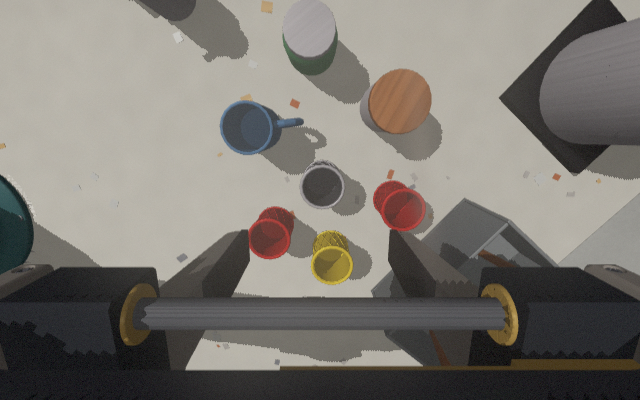

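The grey steel filter is amid the view with its rim centre at about (323,187). Red, yellow and mug surround it, with room for the fingers to left and right.

```bash
cat > go.py <<'E'
from h import *
def go(t,yaw_deg=None):
    s=manip.state(); r,pi,y=s['orientation']; 
    R=cv2.Rodrigues(np.array([0,0,y]))[0]@cv2.Rodrigues(np.array([0,pi,0.]))[0]@cv2.Rodrigues(np.array([r,0,0.]))[0]
    print('shift',(R.T@(np.array(t)-s['position'])).round(4), end=' ')
    if yaw_deg is not None:
        T=cv2.Rodrigues(np.array([0,0,np.radians(yaw_deg)]))[0]@np.diag([1,-1,-1.]); print('twist',np.degrees(cv2.Rodrigues(R.T@T)[0].ravel()).round(2))
    else: print()
E
python3 - <<'E'
from go import *
c=cam('wrist'); g=cv2.cvtColor(c['image'],cv2.COLOR_RGB2GRAY)
a=ray(c,(323,187),.072); print(a.round(4))
for p in [(a[0],a[1],.072)]:
    pts=[proj(c,[p[0]+.0305*np.cos(t),p[1]+.0305*np.sin(t),.072]) for t in np.linspace(0,6.28,36)]; pts=np.array(pts); print(pts.min(0),pts.max(0))
go((a[0],a[1],.10),40.7); go((a[0],a[1],.036),40.7)
E
```

```text
[ 0.4348 -0.3978  0.072 ]
[300.5405607  164.46082189] [345.46373853 208.64253761]
shift [-0.0085  0.0058  0.2   ] twist [ 0.02 -0.07  0.05]
shift [-0.0086  0.0058  0.264 ] twist [ 0.02 -0.07  0.05]
```

Emit:
send_rows(
  twist=[
    [0, 0, 0],
    [0, 0, 0],
    [0, 0, 0],
    [0, 0, 0],
    [0, 0, 0],
    [0, 0, 0],
    [0, 0, 0],
    [0, 0, 0],
    [0, 0, 0],
    [0, 0, 0],
    [0, 0, 0],
    [0, 0, 0],
    [0, 0, 0],
    [0, 0, 0],
    [0, 0, 0],
    [0, 0, 0],
    [0, 0, 0],
    [0, 0, 0],
  ],
  xyz=[
    [-0.0085, 0.006, 0.03],
    [-0.0085, 0.006, 0.07],
    [-0.0085, 0.006, 0.11],
    [-0.0085, 0.006, 0.15],
    [-0.0085, 0.006, 0.18],
    [-0.0085, 0.006, 0.21],
    [-0.0085, 0.006, 0.235],
    [-0.0085, 0.006, 0.255],
    [-0.0085, 0.006, 0.264],
    [-0.0085, 0.006, 0.264],
    [-0.0085, 0.006, 0.264],
    [-0.0085, 0.006, 0.264],
    [-0.0085, 0.006, 0.264],
    [-0.0085, 0.006, 0.264],
    [-0.0085, 0.006, 0.264],
    [-0.0085, 0.006, 0.264],
    [-0.0085, 0.006, 0.264],
    [-0.0085, 0.006, 0.264],
  ],
  grip=[0.085, 0.085, 0.085, 0.085, 0.085, 0.085, 0.085, 0.085, 0.085, 0.085, 0.04, 0.04, 0.04, 0.04, 0.04, 0.04, 0.04, 0.04],
  newtons=15,
)

```text
time_s: 5.87
position: [0.4342, -0.3995, 0.0364]
orientation: [3.141, -0.001, 0.709]
wrist_force: [-2.0, 1.8, 6.3]
finger_gap: 0.0541
finger_force: 15.0
```

Emit:
send_rows(
  twist=[
    [0, 0, 0],
    [0, 0, 0],
    [0, 0, 0],
    [0, 0, 0],
    [0, 0, 0],
    [0, 0, 0],
    [0, 0, 0],
    [0, 0, 0],
    [0, 0, 0],
    [0, 0, 0],
    [0, 0, 0],
  ],
  xyz=[
    [0, 0, -0.01],
    [0, 0, -0.03],
    [0, 0, -0.06],
    [0, 0, -0.09],
    [0, 0, -0.12],
    [0, 0, -0.15],
    [0, 0, -0.18],
    [0, 0, -0.21],
    [0, 0, -0.23],
    [0, 0, -0.24],
    [0, 0, -0.24],
  ],
  grip=[0.04, 0.04, 0.04, 0.04, 0.04, 0.04, 0.04, 0.04, 0.04, 0.04, 0.04],
)

```text
time_s: 6.78
position: [0.4345, -0.4002, 0.2778]
orientation: [3.138, -0.002, 0.709]
wrist_force: [0.3, -0.2, -1.5]
finger_gap: 0.0541
finger_force: 15.0
```

```bash
python3 look.py w3.png; python3 - <<'E'
from go import *
p=np.load('p.npy'); 
def W(l): 
    x,y,a=p; return np.array([x+np.cos(a)*l[0]-np.sin(a)*l[1],y+np.sin(a)*l[0]+np.cos(a)*l[1],l[2]])
t=W((-.008,.058,.05)); print(t); t[2]=.28; go(t,3.07); go(t,183.07)
E
```

```text
6.7833 [ 0.4345 -0.4002  0.2778] [ 3.1378e+00 -1.5000e-03  7.0880e-01] [-0.02  0.41  0.95  1.73 -0.36  1.18  0.16]
filter [258. 219.] 0.88 [ 0.334 -0.373  0.036] 929 [133.  72.  67.] 236 279 204 245
filter [317. 247.] 0.84 [ 0.356 -0.465  0.036] 10650 [80. 77. 77.] 258 379 184 296
filter [398. 204.] 0.6 [ 0.481 -0.509  0.036] 2242 [142.  73.  68.] 370 425 176 228
filter [396.  91.] 0.2 [ 0.588 -0.402  0.036] 4231 [159. 121.  94.] 354 430 54 125
mug [240. 117.] 0.64 [ 0.432 -0.269  0.045]
tin [397.  93.] 0.75 [ 0.584 -0.402  0.05 ]
tcp px [318.94988166 244.98333252]
[0.50741593 0.1773328  0.05      ]
shift [ 0.4312 -0.3889 -0.0053] twist [-0.14  0.09 37.55]
shift [ 0.4312 -0.3889 -0.0053] twist [-1.2000e-01 -1.8000e-01 -1.4245e+02]
```

View pics/w3.png

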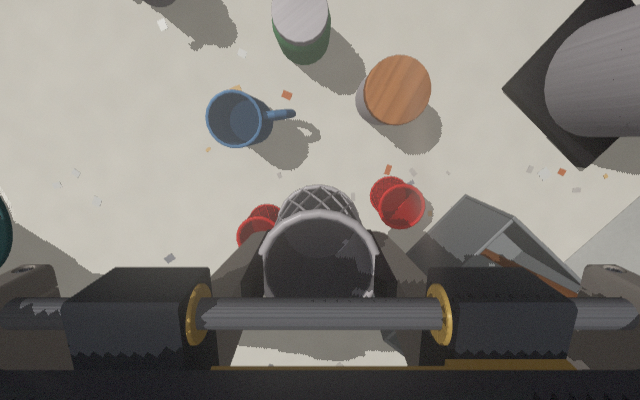

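The filter is held upright and centred between the fingers, rim centre at about (320,262). I'll carry it over the tub with the camera side toward the robot, away from the lid.

Emit:
send_rows(
  twist=[
    [0, 0, -5],
    [0, 0, -12],
    [0, 0, -19],
    [0, 0, -26],
    [0, 0, -33],
    [0, 0, -40],
    [0, 0, -47],
    [0, 0, -54],
    [0, 0, -61],
    [0, 0, -68],
    [0, 0, -75],
    [0, 0, -82],
    [0, 0, -89],
    [0, 0, -96],
    [0, 0, -103],
    [0, 0, -110],
    [0, 0, -117],
    [0, 0, -124],
    [0, 0, -131],
    [0, 0, -138],
  ],
  xyz=[
    [0.01, -0.01, -0.005],
    [0.03, -0.027, -0.01],
    [0.052, -0.047, -0.01],
    [0.075, -0.068, -0.01],
    [0.1, -0.09, -0.01],
    [0.125, -0.113, -0.01],
    [0.15, -0.135, -0.01],
    [0.175, -0.158, -0.01],
    [0.2, -0.18, -0.01],
    [0.225, -0.203, -0.01],
    [0.25, -0.225, -0.01],
    [0.275, -0.248, -0.01],
    [0.3, -0.27, -0.01],
    [0.325, -0.293, -0.01],
    [0.35, -0.316, -0.01],
    [0.375, -0.338, -0.01],
    [0.395, -0.356, -0.01],
    [0.412, -0.372, -0.01],
    [0.424, -0.383, -0.01],
    [0.431, -0.389, -0.01],
  ],
  grip=[0.04, 0.04, 0.04, 0.04, 0.04, 0.04, 0.04, 0.04, 0.04, 0.04, 0.04, 0.04, 0.04, 0.04, 0.04, 0.04, 0.04, 0.04, 0.04, 0.04],
)

```text
time_s: 8.65
position: [0.5068, 0.179, 0.2836]
orientation: [-3.141, -0.003, 3.127]
wrist_force: [0.0, -0.3, -1.5]
finger_gap: 0.0541
finger_force: 15.0
```

```bash
python3 - <<'E'
from go import *
s=manip.state(); print(s['q'].round(2))
c=cam('wrist','w4.png'); print('rim',ray(c,(320,262),s['position'][2]+.036).round(4), s['position'].round(4))
p=np.load('p.npy'); x,y,a=p
def W(l): return np.array([x+np.cos(a)*l[0]-np.sin(a)*l[1],y+np.sin(a)*l[0]+np.cos(a)*l[1],l[2]])
for z in (.28,.06,.05): go(W((-.008,.058,z)),183.07)
E
```

```text
[-0.68  0.21  0.33  1.82 -0.07  1.13  1.23]
rim [0.5012 0.1801 0.3196] [0.5068 0.179  0.2836]
shift [-0.0006 -0.0026  0.0036] twist [-0.02 -0.17 -3.55]
shift [-0.0012 -0.0025  0.2236] twist [-0.02 -0.17 -3.55]
shift [-0.0012 -0.0025  0.2336] twist [-0.02 -0.17 -3.55]
```

View pics/w4.png

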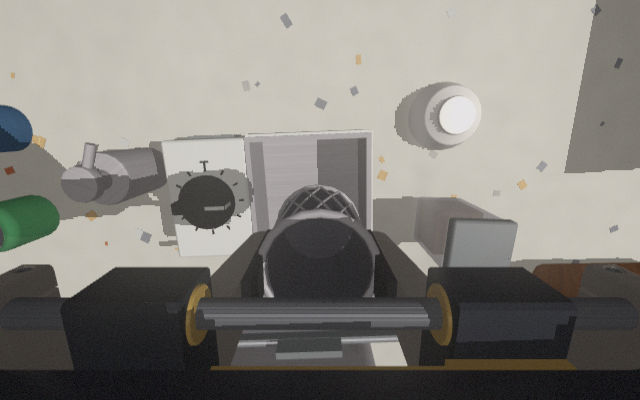

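The filter hangs over the tub (opening at columns 246–372) with a hanging offset of about 6 mm toward the robot. I'll shift slightly for that and lower it.

Emit:
send_rows(
  twist=[
    [0, 0, -3.5],
    [0, 0, -3.5],
    [0, 0, -3.5],
    [0, 0, -3.5],
    [0, 0, -3.5],
    [0, 0, -3.5],
    [0, 0, -3.5],
    [0, 0, -3.5],
    [0, 0, -3.5],
    [0, 0, -3.5],
    [0, 0, -3.5],
    [0, 0, -3.5],
    [0, 0, -3.5],
    [0, 0, -3.5],
  ],
  xyz=[
    [-0.005, -0.0025, 0.005],
    [-0.005, -0.0025, 0.025],
    [-0.005, -0.0025, 0.05],
    [-0.005, -0.0025, 0.075],
    [-0.005, -0.0025, 0.1],
    [-0.005, -0.0025, 0.125],
    [-0.005, -0.0025, 0.15],
    [-0.005, -0.0025, 0.17],
    [-0.005, -0.0025, 0.19],
    [-0.005, -0.0025, 0.205],
    [-0.005, -0.0025, 0.217],
    [-0.005, -0.0025, 0.226],
    [-0.005, -0.0025, 0.23],
    [-0.005, -0.0025, 0.23],
  ],
  grip=[0.04, 0.04, 0.04, 0.04, 0.04, 0.04, 0.04, 0.04, 0.04, 0.04, 0.04, 0.04, 0.04, 0.04],
)

```text
time_s: 9.87
position: [0.5123, 0.1734, 0.0548]
orientation: [-3.141, -0.001, -3.106]
wrist_force: [0.3, -0.3, -1.0]
finger_gap: 0.0542
finger_force: 15.0
```

Emit:
send_rows(
  twist=[
    [0, 0, 0],
    [0, 0, 0],
    [0, 0, 0],
    [0, 0, 0],
    [0, 0, 0],
    [0, 0, 0],
  ],
  xyz=[
    [0, 0, 0.002],
    [0, 0, 0.004],
    [0, 0, 0.005],
    [0, 0, 0.006],
    [0, 0, 0.006],
    [0, 0, 0.006],
  ],
  grip=[0.04, 0.04, 0.04, 0.04, 0.04, 0.04],
)

```text
time_s: 10.37
position: [0.5129, 0.1739, 0.0498]
orientation: [3.141, 0.0, -3.105]
wrist_force: [0.1, 0.1, -2.1]
finger_gap: 0.0543
finger_force: 15.0
```

Emit:
send_rows(
  twist=[
    [0, 0, 0],
    [0, 0, 0],
    [0, 0, 0],
    [0, 0, 0],
  ],
  xyz=[
    [0, 0, 0.001],
    [0, 0, 0.002],
    [0, 0, 0.002],
    [0, 0, 0.002],
  ],
  grip=[0.04, 0.04, 0.04, 0.04],
)

```text
time_s: 10.7
position: [0.5134, 0.1739, 0.0484]
orientation: [3.141, 0.001, -3.105]
wrist_force: [-1.4, -0.6, 5.0]
finger_gap: 0.054
finger_force: 15.0
```

Contact with the floor: the wrist force went from -2 to +5 N. I'll release and rise straight up.

Emit:
send_rows(
  twist=[
    [0, 0, 0],
    [0, 0, 0],
    [0, 0, 0],
    [0, 0, 0],
    [0, 0, 0],
    [0, 0, 0],
    [0, 0, 0],
    [0, 0, 0],
    [0, 0, 0],
    [0, 0, 0],
    [0, 0, 0],
    [0, 0, 0],
    [0, 0, 0],
    [0, 0, 0],
    [0, 0, 0],
    [0, 0, 0],
  ],
  xyz=[
    [0, 0, 0],
    [0, 0, 0],
    [0, 0, 0],
    [0, 0, 0],
    [0, 0, -0.005],
    [0, 0, -0.015],
    [0, 0, -0.03],
    [0, 0, -0.05],
    [0, 0, -0.075],
    [0, 0, -0.1],
    [0, 0, -0.13],
    [0, 0, -0.16],
    [0, 0, -0.19],
    [0, 0, -0.22],
    [0, 0, -0.25],
    [0, 0, -0.25],
  ],
  grip=[0.07, 0.07, 0.07, 0.07, 0.07, 0.07, 0.07, 0.07, 0.07, 0.07, 0.07, 0.07, 0.07, 0.07, 0.07, 0.07],
)

```text
time_s: 12.03
position: [0.5156, 0.1745, 0.3048]
orientation: [3.137, 0.01, -3.105]
wrist_force: [0.4, 0.4, 1.1]
finger_gap: 0.0701
finger_force: 0.0
```

```bash
python3 - <<'E'
from go import *
s=manip.state(); print(s['position'],s['q'].round(2))
c=cam('wrist','w5.png'); t=cam('top','t5.png')
p=np.load('p.npy'); x,y,a=p
R=np.array([[np.cos(a),np.sin(a)],[-np.sin(a),np.cos(a)]])
for n,k in (('wrist',c),('top',t)):
    for d in regions_of(n,'filter_mid')[:5]:
        w=ray(k,d['location'],.06); print(n,np.round(d['location']),round(d['confidence'],2),w.round(3),(R@(w[:2]-p[:2])).round(3),k['image'][d['mask']].mean(0).round())
    for l,z in (('scraper',.01),('lid',.17)):
        for d in find_in(n,l)[:1]: print(l,d['location'],ray(k,d['location'],z).round(3))
def W(l): return np.array([x+np.cos(a)*l[0]-np.sin(a)*l[1],y+np.sin(a)*l[0]+np.cos(a)*l[1],l[2]])
print(W((.075,.05,.099)))
for l in ((.075,.05,.31),(.145,.05,.31),(.145,.05,.2)): print(W(l)); go(W(l),183.07)
i=cv2.imread('pics/w5.png')[20:400,100:560]; j=cv2.imread('pics/t5.png')[40:200,160:360]
cv2.imwrite('pics/m5.png',np.vstack([cv2.resize(i,(480,396)),np.zeros((0,480,3),np.uint8)])); cv2.imwrite('pics/m5.png',np.hstack([cv2.resize(i,(400,330)),cv2.resize(j,(400,330))]))
E
```

```text
[0.51559825 0.17450355 0.30475382] [-0.67  0.19  0.33  1.78 -0.07  1.16  1.29]
wrist [319. 173.] 0.6 [0.51  0.176 0.06 ] [-0.005  0.056] [89. 87. 87.]
lid [315.5, 268.1] [0.6   0.175 0.17 ]
top [460. 256.] 0.96 [ 0.354 -0.471  0.06 ] [-0.196 -0.581] [156. 134.  28.]
top [244. 200.] 0.95 [0.519 0.178 0.06 ] [0.004 0.058] [75. 75. 74.]
top [466. 216.] 0.79 [ 0.474 -0.498  0.06 ] [-0.077 -0.614] [135.  51.  46.]
top [433. 265.] 0.58 [ 0.327 -0.388  0.06 ] [-0.218 -0.496] [100.  50.  45.]
top [285. 192.] 0.56 [0.542 0.052 0.06 ] [ 0.02  -0.069] [65. 65. 62.]
scraper [271.5, 158.4] [0.669 0.104 0.01 ]
lid [264.4, 162.3] [0.603 0.104 0.17 ]
[0.59072519 0.1737876  0.099     ]
[0.59072519 0.1737876  0.31      ]
shift [-0.0784 -0.0027 -0.0136] twist [-0.05 -0.11 -0.96]
[0.66062481 0.17753499 0.31      ]
shift [-0.1484 -0.0015 -0.0138] twist [-0.05 -0.11 -0.96]
[0.66062481 0.17753499 0.2       ]
shift [-0.1486 -0.0014  0.0962] twist [-0.05 -0.11 -0.96]
```

View pics/m5.png

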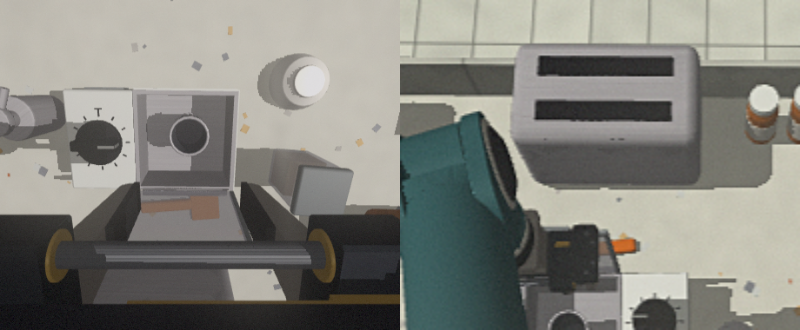

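The filter stands upright in the tub at about local (-5, +56) mm, well within limits. Now I'll close the fingers, go over the lid and come down behind it.

Emit:
send_rows(
  twist=[
    [0, 0, -1],
    [0, 0, -1],
    [0, 0, -1],
    [0, 0, -1],
    [0, 0, -1],
    [0, 0, -1],
    [0, 0, -1],
    [0, 0, -1],
    [0, 0, -1],
    [0, 0, -1],
    [0, 0, -1],
    [0, 0, -1],
  ],
  xyz=[
    [0, -0.002, -0.02],
    [-0.02, -0.002, -0.025],
    [-0.05, -0.002, -0.025],
    [-0.08, -0.002, -0.025],
    [-0.11, -0.002, -0.025],
    [-0.135, -0.002, -0.025],
    [-0.145, -0.002, -0.025],
    [-0.145, -0.002, -0.01],
    [-0.145, -0.002, 0.02],
    [-0.145, -0.002, 0.05],
    [-0.145, -0.002, 0.07],
    [-0.145, -0.002, 0.07],
  ],
  grip=[0.01, 0.01, 0.01, 0.01, 0.01, 0.01, 0.01, 0.01, 0.01, 0.01, 0.01, 0.01],
)

```text
time_s: 13.43
position: [0.6545, 0.1765, 0.2213]
orientation: [-3.139, -0.01, -3.087]
wrist_force: [0.1, 0.3, -0.3]
finger_gap: 0.0098
finger_force: 0.0
```

Emit:
send_rows(
  twist=[
    [0, 0, 0],
    [0, 0, 0],
    [0, 0, 0],
    [0, 0, 0],
    [0, 0, 0],
    [0, 0, 0],
    [0, 0, 0],
    [0, 0, 0],
    [0, 0, 0],
    [0, 0, 0],
    [0, 0, 0],
  ],
  xyz=[
    [0.017, 0, -0.003],
    [0.034, 0, -0.006],
    [0.047, 0, -0.008],
    [0.06, 0, -0.008],
    [0.073, 0, -0.006],
    [0.086, 0, -0.004],
    [0.098, 0, 0],
    [0.11, 0, 0.005],
    [0.1215, 0, 0.011],
    [0.132, 0, 0.0185],
    [0.132, 0, 0.0185],
  ],
  grip=[0.005, 0.005, 0.005, 0.005, 0.005, 0.005, 0.005, 0.005, 0.005, 0.005, 0.005],
)

```text
time_s: 14.35
position: [0.5245, 0.1702, 0.2093]
orientation: [3.141, -0.001, -3.086]
wrist_force: [-0.2, 0.4, -0.1]
finger_gap: 0.0048
finger_force: 0.0
```

```bash
python3 - <<'E'
from go import *
t=cam('top','t6.png'); s=cam('scene','s6.png'); st=manip.state(); print(st['wrist_force'],st['position'],st['q'].round(2))
cv2.imwrite('pics/m6.png',np.hstack([cv2.resize(k['image'][a:a+130,b:b+160,::-1],(400,325)) for k,a,b in ((t,120,180),(s,180,290))]))
E
```

```text
[-0.90547844 -0.35532025  1.13862821] [0.52655697 0.17013019 0.21008964] [-0.65  0.31  0.34  1.87 -0.12  0.98  1.37]
```

View pics/m6.png

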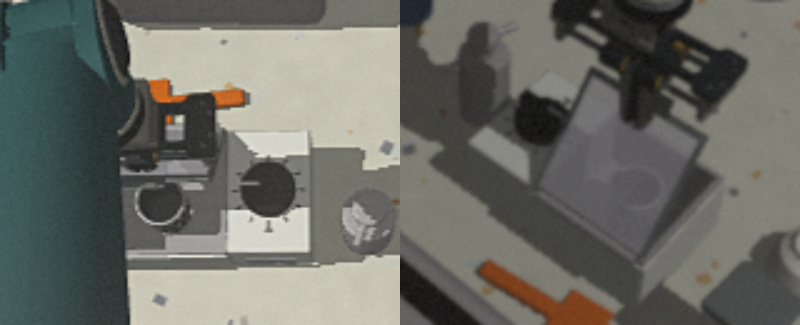

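The lid has tipped forward to about 0.9 rad with the fingertips on its outer face. I'll follow the arc down.

Emit:
send_rows(
  twist=[
    [0, 0, 0],
    [0, 0, 0],
    [0, 0, 0],
    [0, 0, 0],
    [0, 0, 0],
    [0, 0, 0],
    [0, 0, 0],
    [0, 0, 0],
    [0, 0, 0],
    [0, 0, 0],
  ],
  xyz=[
    [0.01, 0, 0.008],
    [0.019, 0, 0.0175],
    [0.027, 0, 0.028],
    [0.034, 0, 0.0385],
    [0.04, 0, 0.05],
    [0.045, 0, 0.0625],
    [0.048, 0, 0.075],
    [0.0505, 0, 0.088],
    [0.0515, 0, 0.1],
    [0.0515, 0, 0.1],
  ],
  grip=[0.005, 0.005, 0.005, 0.005, 0.005, 0.005, 0.005, 0.005, 0.005, 0.005],
)

```text
time_s: 15.28
position: [0.4743, 0.1669, 0.1079]
orientation: [-3.14, -0.002, -3.087]
wrist_force: [-0.4, 0.1, -0.3]
finger_gap: 0.0052
finger_force: 0.0
```

Emit:
send_rows(
  twist=[
    [0, 0, 0],
    [0, 0, 0],
    [0, 0, 0],
    [0, 0, 0],
    [0, 0, 0],
  ],
  xyz=[
    [0, 0, 0.002],
    [0, 0, 0.004],
    [0, 0, 0.006],
    [0, 0, 0.006],
    [0, 0, 0.006],
  ],
  grip=[0.005, 0.005, 0.005, 0.005, 0.005],
)

```text
time_s: 15.7
position: [0.4749, 0.1673, 0.1035]
orientation: [3.141, 0.001, -3.087]
wrist_force: [-0.6, -0.1, -0.6]
finger_gap: 0.0051
finger_force: 0.1
```

Emit:
send_rows(
  twist=[
    [0, 0, 0],
    [0, 0, 0],
    [0, 0, 0],
    [0, 0, 0],
    [0, 0, 0],
  ],
  xyz=[
    [0, 0, 0.001],
    [0, 0, 0.002],
    [0, 0, 0.003],
    [0, 0, 0.003],
    [0, 0, 0.003],
  ],
  grip=[0.005, 0.005, 0.005, 0.005, 0.005],
)

```text
time_s: 16.12
position: [0.4749, 0.1674, 0.1021]
orientation: [3.14, 0.001, -3.087]
wrist_force: [-5.0, -1.6, 18.3]
finger_gap: 0.0051
finger_force: 9.2
```

The lid bears on the rim (z 0.102, 18 N), so it is shut. I'll rise and go above the dial with the fingers closing across the bar.

Emit:
send_rows(
  twist=[
    [0, 0, 0],
    [0, 0, 0],
    [0, 0, 7],
    [0, 0, 14],
    [0, 0, 21],
    [0, 0, 28],
    [0, 0, 35],
    [0, 0, 42],
    [0, 0, 49],
    [0, 0, 56],
    [0, 0, 63],
    [0, 0, 70],
    [0, 0, 77],
    [0, 0, 84],
    [0, 0, 90],
    [0, 0, 90],
    [0, 0, 90],
  ],
  xyz=[
    [0, 0, -0.02],
    [0, 0, -0.05],
    [0, 0, -0.08],
    [0, -0.01, -0.11],
    [-0.01, -0.03, -0.14],
    [-0.02, -0.06, -0.15],
    [-0.03, -0.09, -0.15],
    [-0.04, -0.11, -0.15],
    [-0.041, -0.1245, -0.15],
    [-0.041, -0.1245, -0.15],
    [-0.041, -0.1245, -0.15],
    [-0.041, -0.1245, -0.15],
    [-0.041, -0.1245, -0.15],
    [-0.041, -0.1245, -0.15],
    [-0.041, -0.1245, -0.15],
    [-0.041, -0.1245, -0.15],
    [-0.041, -0.1245, -0.15],
  ],
  grip=[0.04, 0.04, 0.04, 0.04, 0.04, 0.04, 0.04, 0.04, 0.04, 0.04, 0.04, 0.04, 0.04, 0.04, 0.04, 0.04, 0.04],
)

```text
time_s: 17.53
position: [0.5221, 0.0453, 0.2501]
orientation: [-3.142, -0.0, 1.628]
wrist_force: [0.2, -0.3, 0.3]
finger_gap: 0.0402
finger_force: 0.0
```

```bash
python3 - <<'E'
from go import *
st=manip.state(); print(st['q'].round(2),st['position'])
c=cam('wrist','w7.png'); p=np.load('p.npy'); x,y,a=p; img=cv2.imread('pics/w7.png')
def W(l): return np.array([x+np.cos(a)*l[0]-np.sin(a)*l[1],y+np.sin(a)*l[0]+np.cos(a)*l[1],l[2]])
for d in find_in('wrist','dial')[:1]: print(d['location'],d['confidence'],ray(c,d['location'],.12))
pl=lambda P,col:cv2.polylines(img,[np.array([proj(c,W(q))*8 for q in P]).astype(np.int32)],True,col,1,cv2.LINE_AA,3)
pl([(.007,-.105,.132),(.007,-.045,.132),(-.007,-.045,.132),(-.007,-.105,.132)],(0,0,255))
pl([(.033*np.cos(t),-.075+.033*np.sin(t),.108) for t in np.linspace(0,6.2,40)],(0,255,255))
pl([(.075,.125,.095),(-.075,.125,.095),(-.075,-.125,.095),(.075,-.125,.095)],(0,255,0))
pl([(.075,.123,.102),(-.076,.123,.102),(-.076,-.023,.102),(.075,-.023,.102)],(255,0,255))
cv2.imwrite('pics/w7o.png',cv2.resize(img[:300,160:560],(800,600)))
for z in (.16,.112): go(W((0,-.075,z)),93.07)
E
```

```text
[-0.72  0.24  0.67  1.91 -0.17  1.06  0.08] [0.52209653 0.04529242 0.2500792 ]
[319.9, 194.6] 0.61 [0.52331073 0.0479581  0.12      ]
shift [-0.0003  0.0004  0.0901] twist [-0.   -0.01  0.2 ]
shift [-0.0003  0.0004  0.1381] twist [-0.   -0.01  0.2 ]
```

View pics/w7o.png

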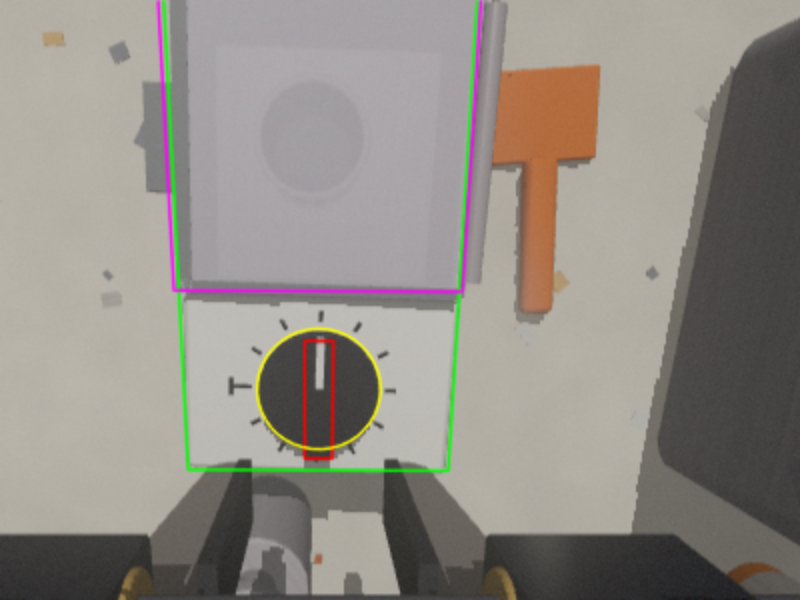

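The fit overlays the dial and bar closely. The lid is shut flat and the pointer is at the third tick (15 min). I'll descend and grip the bar.

Emit:
send_rows(
  twist=[
    [0, 0, 0],
    [0, 0, 0],
    [0, 0, 0],
    [0, 0, 0],
    [0, 0, 0],
    [0, 0, 0],
    [0, 0, 0],
    [0, 0, 0],
    [0, 0, 0],
    [0, 0, 0],
    [0, 0, 0],
    [0, 0, 0],
    [0, 0, 0],
    [0, 0, 0],
  ],
  xyz=[
    [0, 0, 0.02],
    [0, 0, 0.05],
    [0, 0, 0.08],
    [0, 0, 0.105],
    [0, 0, 0.12],
    [0, 0, 0.13],
    [0, 0, 0.137],
    [0, 0, 0.138],
    [0, 0, 0.138],
    [0, 0, 0.138],
    [0, 0, 0.138],
    [0, 0, 0.138],
    [0, 0, 0.138],
    [0, 0, 0.138],
  ],
  grip=[0.04, 0.04, 0.04, 0.04, 0.04, 0.04, 0.04, 0.04, 0.005, 0.005, 0.005, 0.005, 0.005, 0.005],
  newtons=35,
)

```text
time_s: 18.8
position: [0.5226, 0.0453, 0.1129]
orientation: [3.141, -0.001, 1.625]
wrist_force: [-1.1, 0.2, 5.8]
finger_gap: 0.0135
finger_force: 34.9
```

Emit:
send_rows(
  twist=[
    [0, 0, 3],
    [0, 0, 8],
    [0, 0, 13],
    [0, 0, 18],
    [0, 0, 23],
    [0, 0, 28],
    [0, 0, 32],
    [0, 0, 37],
    [0, 0, 42],
    [0, 0, 47],
    [0, 0, 52],
    [0, 0, 57],
    [0, 0, 60],
    [0, 0, 60],
  ],
  xyz=[
    [0, 0, 0],
    [0, 0, 0],
    [0, 0, 0],
    [0, 0, 0],
    [0, 0, 0],
    [0, 0, 0],
    [0, 0, 0],
    [0, 0, 0],
    [0, 0, 0],
    [0, 0, 0],
    [0, 0, 0],
    [0, 0, 0],
    [0, 0, 0],
    [0, 0, 0],
  ],
  grip=[0.005, 0.005, 0.005, 0.005, 0.005, 0.005, 0.005, 0.005, 0.005, 0.005, 0.005, 0.005, 0.005, 0.005],
)

```text
time_s: 19.97
position: [0.5248, 0.0446, 0.1129]
orientation: [3.137, -0.004, 0.576]
wrist_force: [5.7, -1.7, -0.3]
finger_gap: 0.0137
finger_force: 35.0
```

Emit:
send_rows(
  twist=[
    [0, 0, 3],
    [0, 0, 8],
    [0, 0, 13],
    [0, 0, 18],
    [0, 0, 23],
    [0, 0, 28],
    [0, 0, 32],
    [0, 0, 37],
    [0, 0, 42],
    [0, 0, 47],
    [0, 0, 52],
    [0, 0, 57],
    [0, 0, 60],
    [0, 0, 60],
    [0, 0, 60],
  ],
  xyz=[
    [0, 0, 0],
    [0, 0, 0],
    [0, 0, 0],
    [0, 0, 0],
    [0, 0, 0],
    [0, 0, 0],
    [0, 0, 0],
    [0, 0, 0],
    [0, 0, 0],
    [0, 0, 0],
    [0, 0, 0],
    [0, 0, 0],
    [0, 0, 0],
    [0, 0, 0],
    [0, 0, 0],
  ],
  grip=[0.005, 0.005, 0.005, 0.005, 0.005, 0.005, 0.005, 0.005, 0.005, 0.005, 0.005, 0.005, 0.005, 0.005, 0.005],
)

```text
time_s: 21.22
position: [0.5242, 0.0423, 0.113]
orientation: [3.14, -0.006, -0.47]
wrist_force: [3.6, -5.0, 3.6]
finger_gap: 0.0138
finger_force: 35.1
```

Emit:
send_rows(
  twist=[
    [0, 0, 0],
    [0, 0, 0],
    [0, 0, 0],
    [0, 0, 0],
    [0, 0, 0],
    [0, 0, 0],
    [0, 0, 0],
    [0, 0, 0],
    [0, 0, 0],
    [0, 0, 0],
    [0, 0, 0],
    [0, 0, 0],
  ],
  xyz=[
    [0, 0, 0],
    [0, 0, 0],
    [0, 0, 0],
    [0, 0, 0],
    [0, 0, -0.01],
    [0, 0, -0.03],
    [0, 0, -0.06],
    [0, 0, -0.09],
    [0, 0, -0.12],
    [0, 0, -0.15],
    [0, 0, -0.17],
    [0, 0, -0.17],
  ],
  grip=[0.04, 0.04, 0.04, 0.04, 0.04, 0.04, 0.04, 0.04, 0.04, 0.04, 0.04, 0.04],
)

```text
time_s: 22.22
position: [0.5242, 0.0447, 0.2862]
orientation: [-3.137, -0.005, -0.469]
wrist_force: [-0.3, -0.6, 0.3]
finger_gap: 0.0399
finger_force: 0.0
```

```bash
python3 - <<'E'
from go import *
c=cam('wrist','w8.png'); t=cam('top','t8.png'); s=manip.state(); print(s['time_s'],s['wrist_force'])
for l,z in [('bowl',.03),('container',.07),('mug',.045),('jar',.05),('tin',.05),('dispenser',.07),('scraper',.01)]:
    for d in find_in('top',l)[:1]: print(l,np.round(d['location']),ray(t,d['location'],z).round(3))
cv2.imwrite('pics/m8.png',np.hstack([cv2.resize(c['image'][:320,120:540,::-1],(500,380)),cv2.resize(t['image'][120:270,170:290,::-1],(300,380))]))
E
```

```text
22.3167 [-0.05415874  1.32297903 -0.67416942]
bowl [274. 207.] [0.501 0.089 0.03 ]
container [179. 177.] [0.587 0.377 0.07 ]
mug [393. 230.] [ 0.432 -0.277  0.045]
jar [387. 186.] [ 0.566 -0.262  0.05 ]
tin [430. 182.] [ 0.582 -0.397  0.05 ]
dispenser [328. 208.] [ 0.493 -0.08   0.07 ]
scraper [272. 207.] [0.506 0.096 0.01 ]
```

View pics/m8.png

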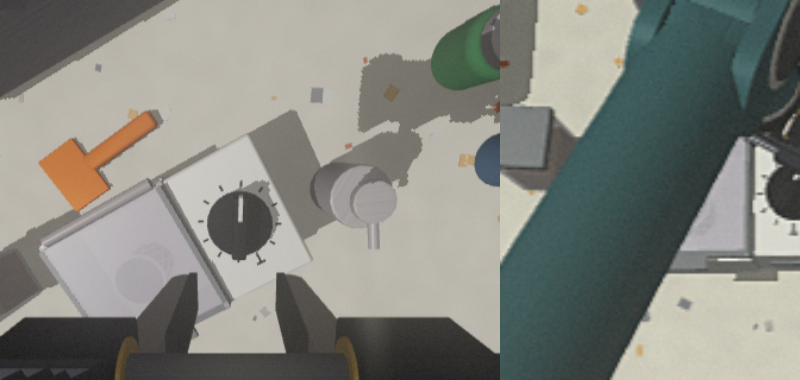

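The pointer at (240,195) stands 210° clockwise of the T mark at (262,257), the seventh click. The lid lies flat, the filter shows upright through it, and the robot is clear of everything.

```bash
python3 -c "
from bench import sign_off
print(sign_off())"
```

```text
the job is handed in; nothing more can be done
None
```

The job is handed in, with no verdict reported back: the filter stands upright in the tub, the lid is shut, the dial is at 35 min and released, and I saw no bystander disturbed (bowl and container not re-measured clearly), at about 22 s of the 72 s allowed.

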